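# Set the wire-length jig with its thumbwheel

## Task

Set the jig for the next ring wire: with the closed fingertips resting lightly on the knurled thumbwheel, roll it, stroke after stroke, until the brass fence has closed towards the fixed stop so far that its pointer stands exactly opposite the pointer of the gauge clip on the scale rail. Move the fence only by the wheel, never by pushing the fence itself, and do not pinch or pick up anything. Leave the tools and rings lying around undisturbed, and finish with the hand clear.

Things in the scene. Friction and masses are not known exactly. Their poses are not given: they have to be found in the camera images.
- jig: Wire-length jig on an immovable chipboard 280 x 360 x 12 mm (x, y, z). Origin: centre of the board's underside, on the table; z up. An aluminium bed 50 mm wide runs along y at x = -10 mm, its top 24 mm above the table. At its -y end the fixed stop, a dark steel block 50 x 20 x 34 mm, face at y = -100 mm; at its +y end the grey wheel housing; along its +x side the scale rail with tick marks.
- wheel_crown (a point): Topmost point of the thumbwheel at rest, 76 mm above the table, at x = -10, y = 70 mm of the jig; it does not turn or sink with the wheel. The wheel stands 16 mm out of its slot in the grey housing, which spans x -33 to +13 mm, y 35 to 105 mm of the jig and is 60 mm high above the table.
- wheel: Knurled steel thumbwheel, 48 mm across, 18 mm wide, origin at its centre, axle along the jig's x. The whole bed stands on soft feet and sinks under the finger, from 1.5 N on, 5 mm at 6.5 N (hard stop). Turns at about 1 N at the rim and stays where left. Rolling its top towards the jig's -y moves the fence to -y, rolling it back moves the fence back: 0.6 mm per mm of rim travel (14.4 mm per rad).
- fence: Brass block 44 x 16 x 30 mm on the bed between fixed stop and wheel housing, driven along the jig's y by the wheel through a screw; its top is 54 mm above the table. Origin: middle of the lower edge of the face that looks at the stop. Must not be touched.
- fence_point (a point): Tip of the brass pointer (a 3 mm wide blade) that sticks out of the fence's +x side, 44 mm above the table; moves with the fence. At the start it stands 16 to 53 mm further to the jig's +y than the clip's pointer.
- clip: Gauge clip, a dark steel saddle 25 x 12 x 21 mm fixed on the scale rail at the ring size wanted; its axes are those of the jig. It does not move in a run, but stands elsewhere each time.
- mark_point (a point): Tip of the narrow blade (3 mm wide) on the clip that points to the jig's -x, at the bed, 44 mm above the table: the gauge mark. When set, the fence's pointer is at the same y of the jig, tip to tip (about 2 mm apart in x).
- mandrel: Steel ring mandrel lying in a wooden cradle 50 x 200 mm, at the far (+x) side of the chipboard, 44 mm high; origin at the underside. Bystander.
- band: Plain ring band 23 mm in diameter, 8 mm high, lying on the robot's side of the chipboard. Bystander.
- ringclamp: Wooden ring clamp like a long clothes-peg, 115 mm, 12 mm high, lying on the robot's side of the chipboard. Bystander.
- file: Needle file with wooden handle, 155 mm, 12 mm high, lying on the robot's side of the chipboard. Bystander.
- mallet: Mallet with nylon head (84 mm) and wooden handle, 235 mm long, 36 mm high, on the table to the right. Bystander.
- pliers: Pliers 140 mm long, 14 mm high, on the table to the left. Bystander.
- dish: White bowl 90 mm across, 30 mm high, on the table to the right. Bystander.
- polish: Amber bottle 52 mm in diameter, 120 mm high, on the table at the far left. Bystander.

How it is judged:
By the outcome, as a careful person would: the job done as asked, in the order asked, and still so for the second after the job is handed in, with the robot touching nothing.
It also fails if it takes over 51 s, if anything falls off the work surface, if the arm or the gripper's body presses on something with over 40 N, if the wrist force passes 120 N, or if a joint passes its speed limit or range.

## Robot

A 6-joint arm with a two-finger parallel gripper is mounted at the origin on the work surface. World frame = base frame: x ahead of the robot, y to its left, z up, the work surface at z = 0. Lengths are in m, angles in rad, forces in N, time in s.
With the tool pointing down it reaches from about 0.375 to 0.925 m from the base axis. Payload 5.7 kg.
Tool frame: the origin (TCP) lies on the centre line of the jaws, within the pads' length; the fingertips stand tip_reach ahead of it and the grasp point (between the pads) lies 2 mm behind it (tip_reach is the distance from the TCP to the fingertips, in m); z points along the fingers, y is the direction in which the jaws open and shut (so a half turn about z gives the same grasp; the last joint's range is limited). The gripper opens to 88 mm and grips with 3 to 60 N. Pads are 20 mm wide; open, the fingers measure 115 mm over their backs; the gripper's body (75 mm by 178 mm) begins 61 mm behind the grasp point.
Start: joints at [1.183, 0.359, 1.51, -0, 1.272, -0.115], TCP at [0.162, 0.578, 0.24] pointing down, gripper open.
Joint ranges: [-2.97, 2.97], [-1.01, 2.36], [0.21, 2.38], [-0.96, 4.11], [0.2, 2.71], [-2.98, 2.98]. Speed limits (rad/s): [2.39, 2.39, 3.14, 3.14, 3.14, 3.14].

## Interface

Orientations are given as [roll, pitch, yaw] about the fixed x, y, z axes, in that order (R = Rz(yaw) Ry(pitch) Rx(roll)).
In Python, from plant import * gives the robot as it stands.
- The arm moves only by the tool servo_tool, never from a script. Its argument "commands" is a list of rows, each an object of numbers: "x", "y", "z": the shift along the tool's x, y, z in mm; "roll": the turn about the tool's z in degrees. A call has 1 to 5 rows; each row is the pose to reach, as a shift and turn from the pose commanded when the call began, along the tool's axes at that moment; what a row does not reach only later rows make up. A row lasts 1/12 s, in which the tool goes at most 41.7 mm and 7.16 degrees, less where a joint would pass 70% of its speed; a pose out of reach is approached as far as the arm can. A call with a gripper value outside its range is refused whole. "hand" is the closure in counts, from 0 (fully open) to 255 (shut), set as the call begins (left out, the last holds). The fingers move at their own pace and stop on an object; "force" is the grip in N (left out, the last holds). Time passes only in rows, so rows that repeat a pose let the fingers close. It gives the time, the measured TCP pose, the force and the opening at its end, in the units of the state.
- state(): the state, without advancing time (a new reading comes with each control period).
- camera(name): name is "scene" or "top" or "wrist"; returns a dict with "frame" (384x512x3 uint8, red, green, blue), "range_z" (384x512 float32, m along the optical axis (not along the pixel's ray), 0 where there is no reading), "vfov" (degrees; the focal length in pixels is half the picture's height over the tangent of half this angle, whatever the lens; pixels are square), "cx", "cy" (the principal point, pixels), "pose" (4x4, takes a point from camera to world coordinates). Camera axes: x right, y up, looking along -z (the intrinsics and any distortion apply to the point x, -y, -z); pixel columns grow to the right and rows downward; lengths in m; the calibration is good to about 2 mm. A picture is of the moment at which its call begins.
- sign_off(): hands the job in, once; it reports no verdict.
The state is a dict: "time": time; "joint_positions": joint angles; "qvel": joint speeds; "effort": joint torques, N m; "tcp_pos": TCP position; "eef_rot": TCP orientation; "contact_force": force on the tool from outside, world axes, zero at the start; "wrist_torque": the same for the moment, N m; "finger_gap": opening from 0.0 (shut) to 1.0 (fully open).
Only numpy, scipy, OpenCV 4.12 (cv2) and the standard library are available. Lean on these libraries where they do the work, as an engineer would, in place of code of your own. Each camera call takes 0.05 s, during which the arm holds its last target. There are 200 camera calls.

## Working session

There is one attempt and no reset: what is moved stays moved. The work goes in short steps, Python scripts to look and compute and a tool call to move; the robot and the scene stay as the last step left them, time stands still between calls to the robot, and variables do not carry over. Pictures are saved under pics/ and viewed, about 8 in all and at most 12, crops included, and the job is handed in when it is done.

Besides the shell and the picture viewer there is one more tool, called after "Call:" as a command line: name --argument value ..., lists and objects as JSON in quotes. servo_tool: Moves the arm, as the interface text tells. Its arguments: {"type":"object","properties":{"commands":{"type":"array","items":{"type":"object","properties":{"x":{"type":"number"},"y":{"type":"number"},"z":{"type":"number"},"roll":{"type":"number"}}}},"hand":{"type":"number"},"force":{"type":"number"}},"required":["commands"]}

```bash
mkdir -p pics; ls; cat > h.py <<'E'
from plant import *
import numpy as np, cv2, pickle
def snap(n,tag):
    c=camera(n); pickle.dump(c,open(f'pics/{tag}.pkl','wb')); cv2.imwrite(f'pics/{tag}.png',c['frame'][:,:,::-1]); return c
def load(tag): return pickle.load(open(f'pics/{tag}.pkl','rb'))
def foc(c): return c['frame'].shape[0]/2/np.tan(np.radians(c['vfov'])/2)
def ray(c,u,v):
    f=foc(c); d=c['pose'][:3,:3]@np.array([(u-c['cx'])/f,-(v-c['cy'])/f,-1]); return c['pose'][:3,3],d
def onplane(c,u,v,z):
    o,d=ray(c,u,v); return o+d*(z-o[2])/d[2]
def pt(c,u,v):
    o,d=ray(c,u,v); return o+d*c['range_z'][int(v),int(u)]
E
python3 - <<'E'
from h import *
s=state(); print(s)
for n in ('top','scene'):
    c=snap(n,n+'0'); print(n,c['vfov'],c['cx'],c['cy'],c['pose'].round(3).tolist(),[k for k in c])
import cv2
a=cv2.imread('pics/top0.png');cv2.imwrite('pics/v1.png',cv2.resize(a,(800,600),interpolation=cv2.INTER_CUBIC))
E
```

```text
pics
{'time': 0.0, 'joint_positions': array([ 1.18289649e+00,  3.59512803e-01,  1.51140441e+00, -1.66107419e-05,
        1.27251707e+00, -1.15123772e-01]), 'qvel': array([-0.00014129, -0.00116472, -0.00152101,  0.00036648, -0.00055302,
       -0.00107001]), 'effort': array([ 3.85953113e-03, -5.15381956e+01, -2.70724994e+01,  6.77687698e-02,
        3.48020811e-02, -1.27517301e-04]), 'tcp_pos': array([0.16142126, 0.57719915, 0.2388156 ]), 'eef_rot': array([-3.13976140e+00, -1.95783053e-04,  2.86882131e+00]), 'contact_force': array([-0.05512557, -0.6576582 , -0.62668805]), 'wrist_torque': array([-0.02389926, -0.01872752, -0.03288108]), 'finger_gap': 1.0016823996993136}
top 48.0546383139466 258.1245324651066 181.97733166380596 [[0.004, 0.999, -0.052, 0.467], [-1.0, 0.004, -0.003, -0.017], [-0.003, 0.052, 0.999, 1.454], [0.0, 0.0, 0.0, 1.0]] ['frame', 'range_z', 'vfov', 'cx', 'cy', 'pose']
scene 52.97247102650733 252.8738103282539 189.6395376984569 [[0.394, -0.64, 0.659, 1.282], [0.919, 0.265, -0.293, -0.326], [0.013, 0.721, 0.693, 0.831], [0.0, 0.0, 0.0, 1.0]] ['frame', 'range_z', 'vfov', 'cx', 'cy', 'pose']
```

View pics/v1.png

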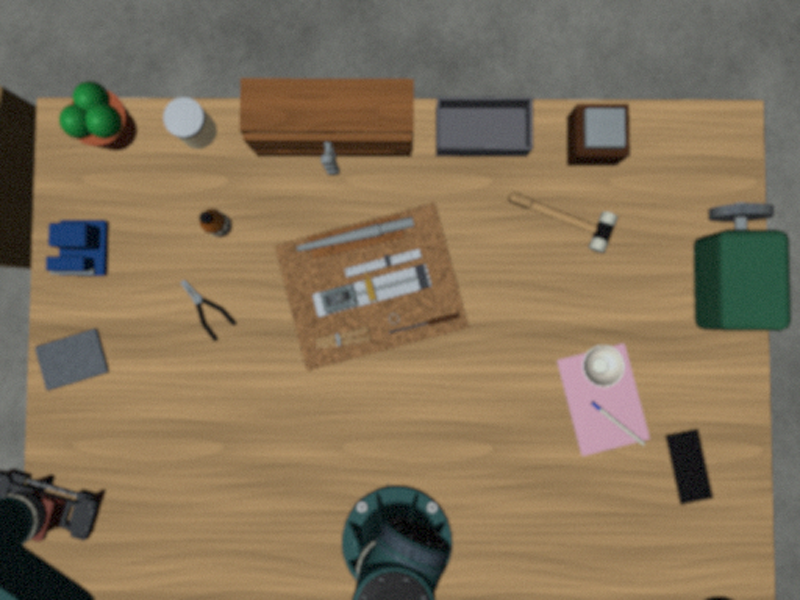

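The top view shows the jig, rotated about 15°. Its board corners are near (275,245), (435,203), (468,327) and (305,370) in the 800 px picture. The wheel housing is at about (340,298), the fence at (371,290) and the clip at (388,261).

```bash
python3 - <<'E'
from h import *
c=load('top0'); k=512/800
P=[onplane(c,(u+.5)*k-.5,(v+.5)*k-.5,.012)[:2] for u,v in [(275,245),(435,203),(468,327),(305,370)]]
P=np.array(P); print(P.round(4)); o=P.mean(0)
# jig y: from right to left ; x: bottom to top
ey=(P[0]-P[1]+P[3]-P[2]); ex=(P[0]-P[3]+P[1]-P[2])
th=np.arctan2(ex[1],ex[0]); th2=np.arctan2(-ey[0],ey[1]); print(o,np.degrees([th,th2]))
t=(th+th2)/2;R=np.array([[np.cos(t),-np.sin(t)],[np.sin(t),np.cos(t)]])
print('crown',o+R@[-.01,.07], 'fence region', o+R@[.0,-.03])
E
```

```text
[[ 0.6261  0.265 ]
 [ 0.7184 -0.0794]
 [ 0.4515 -0.1504]
 [ 0.3586  0.1972]]
[0.53864703 0.05810915] [14.55872246 14.99721273]
crown [0.51112264 0.12324291] fence region [0.54629925 0.0291015 ]
```

Call:
servo_tool --commands '[{"x": -40, "y": -30, "z": -10, "roll": -6}, {"x": -70, "y": -55, "z": -20, "roll": -12}, {"x": -100, "y": -80, "z": -30, "roll": -18}, {"x": -130, "y": -102, "z": -30, "roll": -24}, {"x": -160, "y": -124, "z": -30, "roll": -30.4}]' --hand 255 --force 20

```text
time: 0.52
tcp_pos: [0.2826, 0.4144, 0.2702]
eef_rot: [3.141, 0.001, -2.881]
contact_force: [1.1, 0.0, 0.7]
finger_gap: 0.659
```

```bash
cat >> h.py <<'E'
from scipy.spatial.transform import Rotation as Ro
def shift(target):
    s=state(); R=Ro.from_euler('xyz',s['eef_rot']).as_matrix()
    return (R.T@(np.array(target)-s['tcp_pos'])*1000).round(1)
E
python3 - <<'E'
from h import *
s=state(); print(s['time'],s['tcp_pos'],np.degrees(s['eef_rot']),s['joint_positions'].round(2),shift([.50,.123,.27]))
print([k for k in dir() if 'tip' in k.lower()])
E
```

```text
0.5167 [0.28258158 0.41436776 0.27017365] [ 1.79993376e+02  4.71600094e-02 -1.65042576e+02] [ 0.83  0.19  1.68 -0.    1.28 -1.  ] [-1.348e+02 -3.376e+02  2.000e-01]
['tip_reach']
```

Call:
servo_tool --commands '[{"x": -15, "y": -38}, {"x": -30, "y": -76}, {"x": -45, "y": -114}, {"x": -60, "y": -152}, {"x": -75, "y": -190}]'

```text
schema error: expected keys x, y, z, roll
```

Call:
servo_tool --commands '[{"x": -14, "y": -36}, {"x": -28, "y": -72}, {"x": -42, "y": -108}, {"x": -60, "y": -147}, {"x": -60, "y": -147}]'

```text
schema error: expected keys x, y, z, roll
```

```bash
python3 - <<'E'
from h import *
s=state(); print(s['time'],s['tcp_pos'],np.degrees(s['eef_rot']),s['finger_gap'],tip_reach)
c=snap('wrist','w1'); print(c['vfov'],c['cx'],c['cy'],c['pose'].round(3).tolist())
a=cv2.imread('pics/w1.png');cv2.imwrite('pics/v2.png',cv2.resize(a,(800,600),interpolation=cv2.INTER_CUBIC))
E
```

```text
0.5167 [0.28258158 0.41436776 0.27017365] [ 1.79993376e+02  4.71600094e-02 -1.65042576e+02] 0.658860829326385 0.017
66.74720662697965 254.14310296209993 195.17409444232652 [[-0.258, -0.923, -0.284, 0.205], [0.966, -0.247, -0.076, 0.394], [0.0, -0.294, 0.956, 0.415], [0.0, 0.0, 0.0, 1.0]]
```

View pics/v2.png

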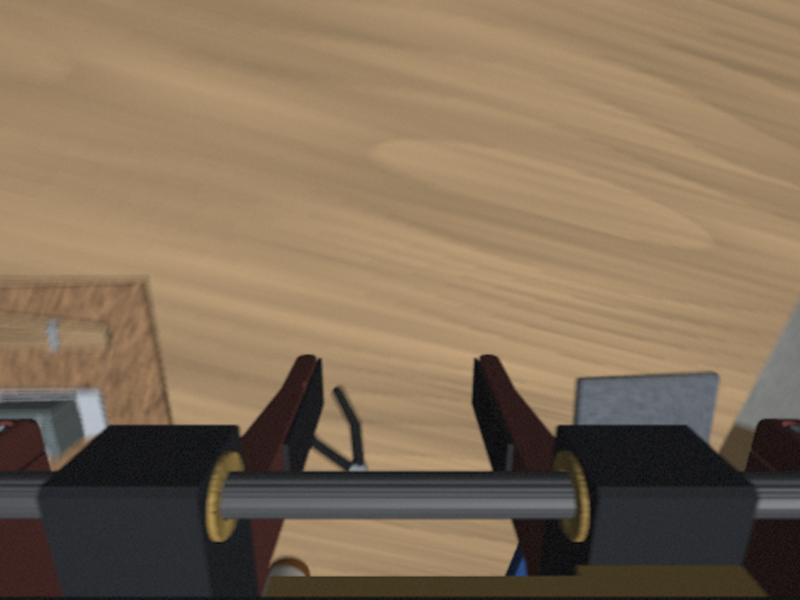

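The wrist view looks from the robot's side, with the fingertips at about (310,360) and (487,360) and the jig at the far left edge. I'm moving beyond the pointers so that the camera sees them.

Call:
servo_tool --commands '[{"x": -18, "y": -36, "z": 0, "roll": 0}, {"x": -36, "y": -72, "z": 0, "roll": 0}, {"x": -54, "y": -108, "z": 0, "roll": 0}, {"x": -72, "y": -144, "z": 0, "roll": 0}, {"x": -90, "y": -180, "z": 0, "roll": 0}]'

```text
time: 0.98
tcp_pos: [0.4149, 0.2631, 0.2695]
eef_rot: [-3.142, -0.0, -2.887]
contact_force: [0.6, 0.4, 0.7]
finger_gap: 0.239
```

Call:
servo_tool --commands '[{"x": -18, "y": -36, "z": 0, "roll": 0}, {"x": -36, "y": -72, "z": 0, "roll": 0}, {"x": -54, "y": -108, "z": 0, "roll": 0}, {"x": -72, "y": -144, "z": 0, "roll": 0}, {"x": -90, "y": -180, "z": 0, "roll": 0}]'

```text
time: 1.4
tcp_pos: [0.5476, 0.1115, 0.2693]
eef_rot: [3.141, -0.001, -2.887]
contact_force: [0.1, 0.1, 0.2]
finger_gap: 0.007
```

Call:
servo_tool --commands '[{"x": -13, "y": -25, "z": 10, "roll": 0}, {"x": -25, "y": -50, "z": 20, "roll": 0}, {"x": -25, "y": -50, "z": 20, "roll": 0}, {"x": -25, "y": -50, "z": 20, "roll": 0}]'

```text
time: 1.73
tcp_pos: [0.5836, 0.0701, 0.2483]
eef_rot: [3.141, -0.003, -2.889]
contact_force: [-0.1, -0.5, 0.9]
finger_gap: 0.002
```

```bash
python3 - <<'E'
from h import *
s=state(); print(s['time'],s['tcp_pos'],np.degrees(s['eef_rot']),s['contact_force'],s['finger_gap'],tip_reach)
c=snap('wrist','w2'); print(c['vfov'],c['cx'],c['cy'],c['pose'].round(3).tolist())
a=cv2.imread('pics/w2.png');cv2.imwrite('pics/v3.png',cv2.resize(a,(800,600),interpolation=cv2.INTER_CUBIC))
E
```

```text
1.7333 [0.58356504 0.0701192  0.24834241] [ 1.79956112e+02 -1.44587622e-01 -1.65551646e+02] [-0.09694868 -0.45120774  0.85474938] 0.0018988664730056593 0.017
66.74720662697965 254.14310296209993 195.17409444232652 [[-0.25, -0.927, -0.281, 0.507], [0.968, -0.239, -0.073, 0.05], [0.001, -0.291, 0.957, 0.394], [0.0, 0.0, 0.0, 1.0]]
```

View pics/v3.png

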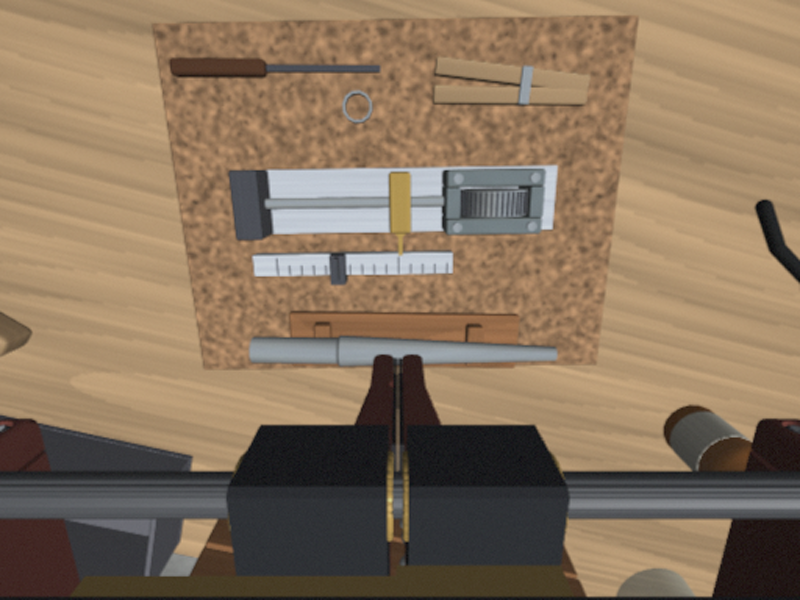

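The wrist view shows the brass fence pointer tip at (401,253), the clip at (338,267), the wheel at (495,203), and the housing from (445,170) to (543,235). I'll refine these from the pixels.

```bash
python3 - <<'E'
from h import *
c=load('w2'); k=512/800
q=lambda u,v,z: onplane(c,(u+.5)*k-.5,(v+.5)*k-.5,z)
P=np.array([q(u,v,.012)[:2] for u,v in [(204,370),(598,364),(637,16),(152,24)]]) # (+x,-y),(+x,+y),(-x,+y),(-x,-y)
o=P.mean(0); ex=P[0]+P[1]-P[2]-P[3]; ey=P[1]+P[2]-P[0]-P[3]
t1=np.arctan2(ex[1],ex[0]);t2=np.arctan2(-ey[0],ey[1]);print(o,np.degrees([t1,t2]),np.linalg.norm(ex)/2,np.linalg.norm(ey)/2)
t=(t1+t2)/2;R=np.array([[np.cos(t),-np.sin(t)],[np.sin(t),np.cos(t)]])
J=lambda u,v,z:((R.T@(q(u,v,z)[:2]-o))*1000).round(1)
print('crown pred',o+R@[-.01,.07])
print('housing corners',[J(u,v,.06) for u,v in [(445,170),(543,170),(541,234),(444,235)]])
print('wheel',J(495,203,.076),'fence tip',J(401,253,.044),'clip',J(338,267,.044))
a=c['frame'][140:195,190:360]
cv2.imwrite('pics/v4.png',cv2.resize(a[:,:,::-1],None,fx=4.7,fy=4.7,interpolation=cv2.INTER_CUBIC))
E
```

```text
[0.54113211 0.05960788] [15.58328203 15.34676326] 0.2783636635195952 0.35841645347304624
crown pred [0.51282867 0.12440692]
housing corners [array([-33.1,  33.7]), array([-31.9, 102.5]), array([ 13. , 104.5]), array([12.5, 33.6])]
wheel [-11.   66.5] fence tip [28.2  2. ] clip [ 38.4 -47.4]
```

View pics/v4.png

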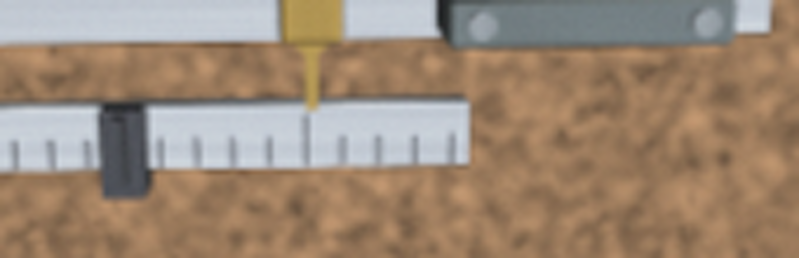

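The fence has to move about 48–50 mm, which is about 82 mm of rim. I'll go over the wheel now.

Call:
servo_tool --commands '[{"x": 18, "y": 27, "z": 15, "roll": 0}, {"x": 37, "y": 54, "z": 40, "roll": 0}, {"x": 55, "y": 81, "z": 70, "roll": 0}, {"x": 55, "y": 81, "z": 100, "roll": 0}, {"x": 55, "y": 81, "z": 125, "roll": 0}]'

```text
time: 2.2
tcp_pos: [0.5064, 0.138, 0.1238]
eef_rot: [3.141, -0.001, -2.883]
contact_force: [-0.0, 0.5, -0.8]
finger_gap: 0.005
```

Call:
servo_tool --commands '[{"x": 0, "y": 0, "z": 0, "roll": 0}, {"x": 0, "y": 0, "z": 0, "roll": 0}, {"x": 0, "y": 0, "z": 0, "roll": 0}]'

```text
time: 2.45
tcp_pos: [0.5108, 0.1362, 0.1262]
eef_rot: [-3.141, 0.002, -2.886]
contact_force: [1.2, 0.6, -0.1]
finger_gap: 0.004
```

```bash
python3 - <<'E'
from h import *
s=state(); print(s['time'],s['tcp_pos'],np.degrees(s['eef_rot']),s['contact_force'],shift([.5099,.135,.0955]))
E
```

```text
2.45 [0.51075785 0.13622608 0.12618903] [-1.79987530e+02  1.08021074e-01 -1.65340684e+02] [ 1.16186618  0.60571579 -0.07311598] [ 1.2 -1.  30.7]
```

Call:
servo_tool --commands '[{"x": 1, "y": -1, "z": 15, "roll": 0}, {"x": 1, "y": -1, "z": 30, "roll": 0}, {"x": 1, "y": -1, "z": 33, "roll": 0}, {"x": 1, "y": -1, "z": 33, "roll": 0}, {"x": 1, "y": -1, "z": 33, "roll": 0}]'

```text
time: 2.87
tcp_pos: [0.5103, 0.1344, 0.0931]
eef_rot: [-3.141, 0.002, -2.887]
contact_force: [-0.8, 1.1, 0.1]
finger_gap: 0.001
```

Call:
servo_tool --commands '[{"x": 0, "y": 0, "z": 1, "roll": 0}, {"x": 0, "y": 0, "z": 1, "roll": 0}]'

```text
time: 3.03
tcp_pos: [0.5104, 0.1344, 0.0918]
eef_rot: [-3.141, 0.002, -2.887]
contact_force: [-0.1, 0.5, 2.3]
finger_gap: 0.004
```

Call:
servo_tool --commands '[{"x": 0, "y": 0, "z": 1, "roll": 0}, {"x": 0, "y": 0, "z": 1, "roll": 0}]'

```text
time: 3.2
tcp_pos: [0.5103, 0.1344, 0.0904]
eef_rot: [-3.141, 0.002, -2.887]
contact_force: [1.1, 0.7, 4.2]
finger_gap: 0.006
```

Call:
servo_tool --commands '[{"x": 0, "y": -4, "z": 0, "roll": 0}, {"x": 0, "y": -9, "z": 0, "roll": 0}, {"x": 0, "y": -14, "z": 0, "roll": 0}, {"x": 0, "y": -19, "z": 0, "roll": 0}, {"x": 0, "y": -22, "z": 0, "roll": 0}]'

```text
time: 3.62
tcp_pos: [0.5155, 0.1121, 0.0898]
eef_rot: [-3.141, 0.001, -2.887]
contact_force: [2.0, 0.7, 4.7]
finger_gap: 0.004
```

Call:
servo_tool --commands '[{"x": 0, "y": 0, "z": 0, "roll": 0}, {"x": 0, "y": 0, "z": 0, "roll": 0}]'

```text
time: 3.78
tcp_pos: [0.5155, 0.1123, 0.0898]
eef_rot: [-3.141, 0.001, -2.887]
contact_force: [2.7, -1.4, 3.6]
finger_gap: 0.004
```

```bash
python3 - <<'E'
from h import *
c=snap('wrist','w3'); print(c['pose'].round(3).tolist())
a=cv2.imread('pics/w3.png');cv2.imwrite('pics/v5.png',cv2.resize(a,(800,600),interpolation=cv2.INTER_CUBIC))
E
```

```text
[[-0.252, -0.925, -0.285, 0.438], [0.968, -0.241, -0.073, 0.092], [-0.001, -0.294, 0.956, 0.235], [0.0, 0.0, 0.0, 1.0]]
```

View pics/v5.png

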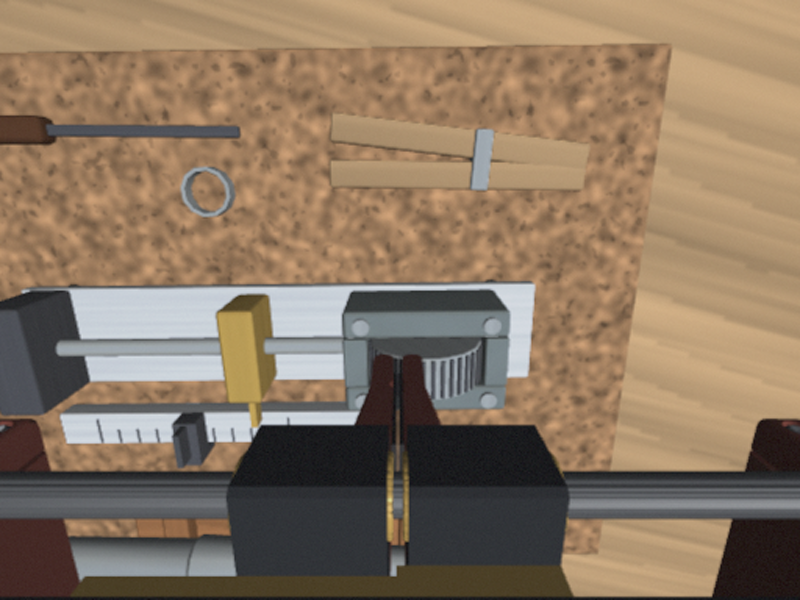

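The working pose shows both pointers: the fence tip is near (256,424) and the clip near (192,425). The fence has clearly moved.

```bash
python3 - <<'E'
from h import *
c=load('w3'); k=512/800
t=np.radians(15.46);R=np.array([[np.cos(t),-np.sin(t)],[np.sin(t),np.cos(t)]]);o=np.array([.5411,.0596])
J=lambda u,v,z:((R.T@(onplane(c,(u+.5)*k-.5,(v+.5)*k-.5,z)[:2]-o))*1000).round(1)
print('fence tip',J(256,424,.042),'clip top',J(192,418,.044),'housing top left',J(344,310,.058), J(344,400,.058))
a=c['frame'][250:305,30:190]
cv2.imwrite('pics/v6.png',cv2.resize(a[:,:,::-1],None,fx=5,fy=5,interpolation=cv2.INTER_CUBIC))
E
```

```text
fence tip [ 27.5 -11.2] clip top [ 22.6 -40.5] housing top left [-34.5  36.1] [ 6.5 34. ]
```

View pics/v6.png

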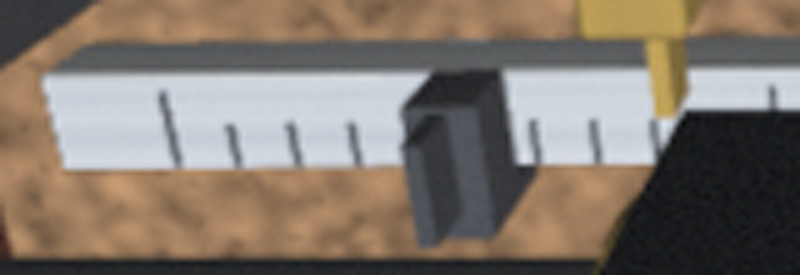

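Call:
servo_tool --commands '[{"x": 0, "y": 0, "z": -12, "roll": 0}, {"x": 0, "y": 11, "z": -12, "roll": 0}, {"x": 0, "y": 22, "z": -12, "roll": 0}, {"x": 0, "y": 22, "z": -2, "roll": 0}, {"x": 0, "y": 22, "z": 0, "roll": 0}]'

```text
time: 4.25
tcp_pos: [0.5079, 0.1355, 0.0881]
eef_rot: [3.141, -0.002, -2.885]
contact_force: [-0.5, 1.7, 5.7]
finger_gap: 0.002
```

Call:
servo_tool --commands '[{"x": 0, "y": -4, "z": 0, "roll": 0}, {"x": 0, "y": -9, "z": 0, "roll": 0}, {"x": 0, "y": -14, "z": 0, "roll": 0}, {"x": 0, "y": -19, "z": 0, "roll": 0}, {"x": 0, "y": -22, "z": 0, "roll": 0}]'

```text
time: 4.67
tcp_pos: [0.5145, 0.1121, 0.0894]
eef_rot: [-3.141, -0.001, -2.886]
contact_force: [-0.2, -0.9, 3.5]
finger_gap: 0.005
```

The crop shows the gauge blade on the clip, with its tip top-centre at about crop (427,118). The brass tip is at about (666,115), so the gap was about 30 mm before stroke 2. I'm measuring properly with the finger lifted.

Call:
servo_tool --commands '[{"x": 0, "y": 0, "z": -12, "roll": 0}, {"x": 0, "y": 11, "z": -14, "roll": 0}, {"x": 0, "y": 22, "z": -14, "roll": 0}, {"x": 0, "y": 22, "z": -14, "roll": 0}, {"x": 0, "y": 22, "z": -14, "roll": 0}]'

```text
time: 5.08
tcp_pos: [0.5084, 0.1352, 0.1031]
eef_rot: [-3.142, -0.001, -2.885]
contact_force: [-0.2, -0.8, -0.7]
finger_gap: 0.007
```

```bash
cat >> h.py <<'E'
t=np.radians(15.46);RJ=np.array([[np.cos(t),-np.sin(t)],[np.sin(t),np.cos(t)]]);oJ=np.array([.5411,.0596])
def JJ(c,u,v,z=.044): return ((RJ.T@(onplane(c,u,v,z)[:2]-oJ))*1000)
def pix(c,x,y,z):
    w=np.append(oJ+RJ@np.array([x,y])/1000,z/1000); p=c['pose'][:3,:3].T@(w-c['pose'][:3,3]); f=foc(c)
    return c['cx']+f*p[0]/-p[2], c['cy']-f*p[1]/-p[2]
E
python3 - <<'E'
from h import *
c=load('w3'); print('w3 blade tip',JJ(c,30+427/5,250+118/5),'fence z42',JJ(c,30+666/5,250+113/5,.042))
s=state();print(s['tcp_pos'],s['contact_force'])
c=snap('wrist','w4')
u,v=pix(c,28,-35,44);print(u,v)
u0,v0=int(u)-60,int(v)-30
print(u0,v0);a=c['frame'][v0:v0+60,u0:u0+120]
cv2.imwrite('pics/v7.png',cv2.resize(a[:,:,::-1],None,fx=6.5,fy=6.5,interpolation=cv2.INTER_CUBIC))
E
```

```text
w3 blade tip [ 27.85094384 -46.77469602] fence z42 [ 28.75841904 -11.70418095]
[0.50842721 0.13516044 0.10310719] [-0.23990809 -0.81597448 -0.69839992]
107.60018957054842 265.4698835515271
47 235
```

View pics/v7.png

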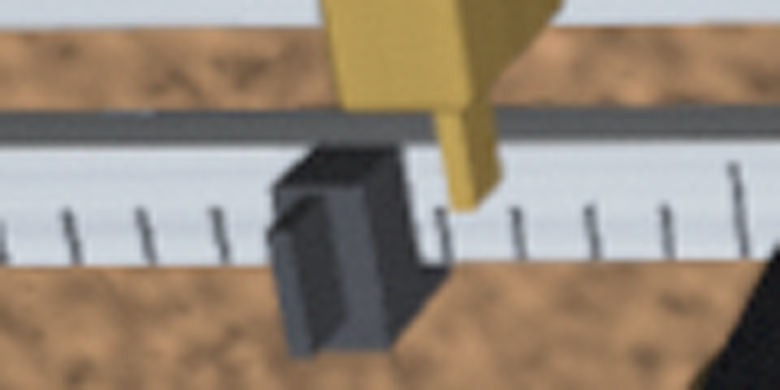

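The finger-lifted crop shows the brass tip at about (462,205) and the clip's raised blade with its top strip at (272–300, 235–355). I'll use the depth to settle the heights.

```bash
python3 - <<'E'
from h import *
c=load('w4')
def P(x,y):
    u,v=47+x/6.5,235+y/6.5; p=pt(c,round(u),round(v)); j=RJ.T@(p[:2]-oJ)*1000
    return j.round(1),(p[2]*1000).round(1)
for n,x,y in [('brass tip top',455,190),('brass ptr base',452,130),('brass ptr side',482,160),('fence block top',400,60),('clip top',355,250),('clip front',360,165),('strip top',285,260),('strip',288,300),('strip',296,340),('blade dark',310,260),('blade dark',320,300),('rail',550,180),('rail2',130,180),('clip right',410,280)]:
    print(n,*P(x,y))
# row profiles
for v in (273,278,284):
    pr=[pt(c,u,v) for u in range(86,112)]
    print(v,[(round(float((RJ.T@(p[:2]-oJ))[1]*1000)),round(float(p[2]*1000))) for p in pr])
E
```

```text
brass tip top [ 26.4 -27. ] 44.6
brass ptr base [ 18.2 -25.5] 45.3
brass ptr side [ 24.7 -25. ] 41.5
fence block top [  3.9 -24.8] 55.0
clip top [ 38.8 -44.6] 37.3
clip front [ 30.6 -46.6] 30.5
strip top [ 35.3 -48.5] 45.7
strip [ 41.2 -49.9] 45.2
strip [ 47.2 -49.7] 44.5
blade dark [ 37.9 -47.9] 41.8
blade dark [ 43.4 -48. ] 41.8
rail [ 37.1 -24.6] 24.8
rail2 [ 36.9 -81.4] 23.8
clip right [ 48.9 -43.5] 29.0
273 [(-66, 25), (-65, 25), (-51, 45), (-50, 46), (-49, 45), (-48, 46), (-48, 45), (-49, 43), (-48, 43), (-48, 40), (-48, 40), (-48, 39), (-48, 37), (-48, 36), (-47, 37), (-46, 37), (-45, 37), (-44, 37), (-44, 35), (-44, 34), (-43, 34), (-44, 32), (-43, 31), (-44, 28), (-44, 27), (-44, 26)]
278 [(-75, 12), (82, 248), (-74, 12), (-51, 45), (-49, 46), (-50, 44), (-48, 45), (-49, 43), (-49, 43), (-47, 43), (-48, 41), (-48, 39), (-48, 38), (-48, 37), (-48, 36), (-47, 36), (-46, 37), (-45, 37), (-44, 36), (-44, 36), (-44, 34), (-44, 33), (-44, 31), (-43, 31), (-44, 29), (-44, 27)]
284 [(-76, 13), (-76, 12), (-75, 12), (-73, 13), (-72, 13), (-50, 46), (-50, 44), (-49, 45), (-48, 45), (-48, 44), (-48, 42), (-48, 42), (-48, 40), (-48, 39), (-49, 36), (-48, 36), (-47, 36), (-46, 36), (-46, 35), (-45, 36), (-44, 36), (-44, 34), (-44, 33), (-43, 33), (-44, 30), (-53, 12)]
```

Using depth with the same camera for both, the mark blade centre is at y ≈ -49.6 and the fence pointer at ≈ -26.6, so about 23 mm remains. Next is another full stroke.

Call:
servo_tool --commands '[{"x": 0, "y": 0, "z": 8, "roll": 0}, {"x": 0, "y": 0, "z": 13, "roll": 0}, {"x": 0, "y": 0, "z": 13.5, "roll": 0}, {"x": 0, "y": 0, "z": 13.5, "roll": 0}]'

```text
time: 5.47
tcp_pos: [0.5094, 0.1343, 0.0898]
eef_rot: [3.141, -0.0, -2.887]
contact_force: [0.1, 2.3, 4.4]
finger_gap: 0.006
```

Call:
servo_tool --commands '[{"x": 0, "y": -4, "z": 0, "roll": 0}, {"x": 0, "y": -9, "z": 0, "roll": 0}, {"x": 0, "y": -14, "z": 0, "roll": 0}, {"x": 0, "y": -19, "z": 0, "roll": 0}, {"x": 0, "y": -22, "z": 0, "roll": 0}]'

```text
time: 5.88
tcp_pos: [0.5153, 0.112, 0.0903]
eef_rot: [-3.141, 0.0, -2.887]
contact_force: [0.4, 0.0, 3.7]
finger_gap: 0.004
```

Call:
servo_tool --commands '[{"x": 0, "y": 0, "z": 0, "roll": 0}, {"x": 0, "y": 0, "z": -12, "roll": 0}, {"x": 0, "y": 0, "z": -14, "roll": 0}, {"x": 0, "y": 0, "z": -14, "roll": 0}, {"x": 0, "y": 0, "z": -14, "roll": 0}]'

```text
time: 6.3
tcp_pos: [0.5144, 0.1129, 0.1038]
eef_rot: [-3.142, -0.001, -2.886]
contact_force: [-0.5, -0.1, 0.1]
finger_gap: 0.011
```

```bash
cat >> h.py <<'E'
def cloud(c):
    H,W=c['range_z'].shape; v,u=np.mgrid[:H,:W]; f=foc(c); z=c['range_z']
    p=np.stack([(u-c['cx'])/f*z,-(v-c['cy'])/f*z,-z],-1)@c['pose'][:3,:3].T+c['pose'][:3,3]
    p[...,:2]=(p[...,:2]-oJ)@RJ; return p*1000
def gap(c):
    p=cloud(c); x,y,z=p[...,0],p[...,1],p[...,2]; ok=c['range_z']>0
    hsv=cv2.cvtColor(c['frame'],cv2.COLOR_RGB2HSV).astype(int)
    br=ok&(hsv[...,1]>110)&(abs(hsv[...,0]-22)<6)&(x>16)&(x<30)&(z<48)&(z>30)
    bl=ok&(hsv[...,2]<130)&(hsv[...,1]<110)&(x>31)&(x<56)&(z<48)&(z>39.5)&(y<-30)
    for n,m in(('brass',br),('blade',bl)):
        t=m&(z>43.2); s=m&(z<42.7)
        print(n,'top n',t.sum(),'y med',np.median(y[t]).round(2),'mean',y[t].mean().round(2),'range',np.percentile(y[t],[3,97]).round(1),'| side n',s.sum(),'y',np.median(y[s]).round(2),'z',np.median(z[t]).round(1))
E
python3 - <<'E'
from h import *
print(state()['tcp_pos']);gap(load('w4')); c=snap('wrist','w5'); gap(c)
E
```

```text
[0.51443694 0.11293877 0.10381186]
brass top n 61 y med -26.27 mean -26.39 range [-27.9 -24.9] | side n 41 y -25.46 z 44.3
blade top n 108 y med -49.08 mean -49.16 range [-51.  -47.7] | side n 52 y -48.28 z 44.9
brass top n 61 y med -40.54 mean -40.57 range [-42.2 -39.1] | side n 41 y -39.16 z 44.1
blade top n 103 y med -49.02 mean -49.12 range [-51.  -47.6] | side n 47 y -48.12 z 45.0
```

About 8.7 mm remains. I'll take a shorter stroke of 12.5 mm, slightly under.

Call:
servo_tool --commands '[{"x": 0, "y": 9, "z": 0, "roll": 0}, {"x": 0, "y": 17, "z": 0, "roll": 0}, {"x": 0, "y": 17, "z": 10, "roll": 0}, {"x": 0, "y": 17, "z": 13.5, "roll": 0}, {"x": 0, "y": 17, "z": 13.5, "roll": 0}]'

```text
time: 6.77
tcp_pos: [0.5105, 0.1299, 0.0898]
eef_rot: [3.141, -0.0, -2.886]
contact_force: [1.3, 1.3, 4.7]
finger_gap: 0.004
```

Call:
servo_tool --commands '[{"x": 0, "y": -3, "z": 0, "roll": 0}, {"x": 0, "y": -6, "z": 0, "roll": 0}, {"x": 0, "y": -9, "z": 0, "roll": 0}, {"x": 0, "y": -11.5, "z": 0, "roll": 0}, {"x": 0, "y": -12.5, "z": 0, "roll": 0}]'

```text
time: 7.18
tcp_pos: [0.514, 0.1167, 0.0908]
eef_rot: [-3.141, 0.0, -2.887]
contact_force: [0.3, 1.3, 3.9]
finger_gap: 0.004
```

Call:
servo_tool --commands '[{"x": 0, "y": 0, "z": 0, "roll": 0}, {"x": 0, "y": 0, "z": -12, "roll": 0}, {"x": 0, "y": 0, "z": -14, "roll": 0}, {"x": 0, "y": 0, "z": -14, "roll": 0}, {"x": 0, "y": 0, "z": -14, "roll": 0}]'

```text
time: 7.6
tcp_pos: [0.5133, 0.1172, 0.1044]
eef_rot: [-3.141, -0.001, -2.886]
contact_force: [0.3, 0.1, 1.1]
finger_gap: 0.005
```

```bash
python3 - <<'E'
from h import *
print(state()['tcp_pos']); c=snap('wrist','w6'); gap(c)
u,v=pix(c,28,-49,44);u0,v0=int(u)-50,int(v)-35
print(u0,v0);a=c['frame'][max(v0,0):v0+75,max(u0,0):u0+100]
cv2.imwrite('pics/v8.png',cv2.resize(a[:,:,::-1],None,fx=8,fy=8,interpolation=cv2.INTER_CUBIC))
# rail direction: fit -x top edge of the rail (z~24)
p=cloud(c); m=(abs(p[...,2]-24)<1.5)&(p[...,0]>26)&(p[...,0]<60)&(p[...,1]<20)&(c['frame'].min(-1)>150)
ys=p[...,1][m];xs=p[...,0][m]; b=np.arange(-95,15,4); e=[(q+2,np.percentile(xs[(ys>=q)&(ys<q+4)],4)) for q in b if ((ys>=q)&(ys<q+4)).sum()>12]
e=np.array(e); print('rail yaw err deg',np.degrees(np.arctan(-np.polyfit(e[:,0],e[:,1],1)[0])),len(e))
E
```

```text
[0.51333771 0.11724179 0.10435823]
brass top n 61 y med -48.91 mean -48.93 range [-50.6 -47.4] | side n 50 y -47.89 z 44.3
blade top n 104 y med -49.22 mean -49.24 range [-51.1 -47.8] | side n 45 y -48.0 z 44.9
64 229
rail yaw err deg -0.1532919028165866 24
```

View pics/v8.png

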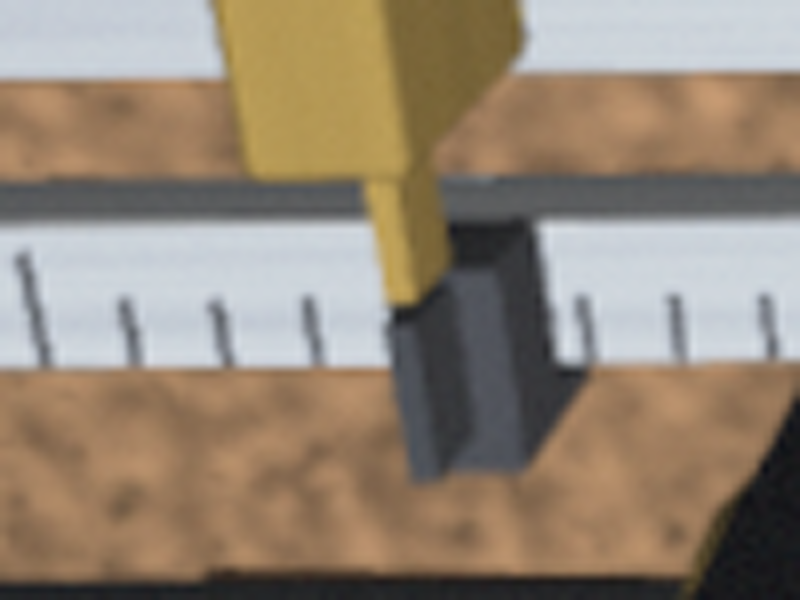

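The pointers look opposite each other: brass tip at (402,305), blade tip at (400,320), residual about 0.1–0.3 mm. I'm lifting clear and checking from straight above, free of parallax.

Call:
servo_tool --commands '[{"x": 0, "y": 0, "z": -30, "roll": 0}, {"x": -20, "y": -25, "z": -60, "roll": 0}, {"x": -40, "y": -60, "z": -60, "roll": 0}, {"x": -60, "y": -90, "z": -60, "roll": 0}, {"x": -60, "y": -112, "z": -60, "roll": 0}]'

```text
time: 8.07
tcp_pos: [0.6049, 0.0223, 0.1654]
eef_rot: [-3.139, 0.005, -2.886]
contact_force: [0.4, -0.4, 0.4]
finger_gap: 0.004
```

Call:
servo_tool --commands '[{"x": 0, "y": 0, "z": 0, "roll": 0}, {"x": 0, "y": 0, "z": 0, "roll": 0}, {"x": 0, "y": 0, "z": 0, "roll": 0}, {"x": 0, "y": 0, "z": 0, "roll": 0}]'

```text
time: 8.4
tcp_pos: [0.5987, 0.0252, 0.1641]
eef_rot: [3.141, -0.002, -2.886]
contact_force: [-0.0, -0.3, -0.5]
finger_gap: 0.005
```

```bash
python3 - <<'E'
from h import *
s=state();print(s['time'],s['tcp_pos'],s['contact_force']); c=snap('wrist','w7'); gap(c)
u,v=pix(c,28,-49,44);u0,v0=int(u)-35,int(v)-35
print(u,v,u0,v0);a=c['frame'][max(v0,0):v0+70,max(u0,0):u0+70]
cv2.imwrite('pics/v9.png',cv2.resize(a[:,:,::-1],None,fx=8,fy=8,interpolation=cv2.INTER_CUBIC))
E
```

```text
8.4 [0.59873408 0.02520452 0.16407818] [-0.01704225 -0.29138627 -0.48569969]
brass top n 37 y med -49.22 mean -49.17 range [-50.2 -48.2] | side n 1 y -50.11 z 44.2
blade top n 57 y med -49.51 mean -49.5 range [-50.6 -48.5] | side n 3 y -49.39 z 45.1
253.3480664848737 175.05054350623524 218 140
```

View pics/v9.png

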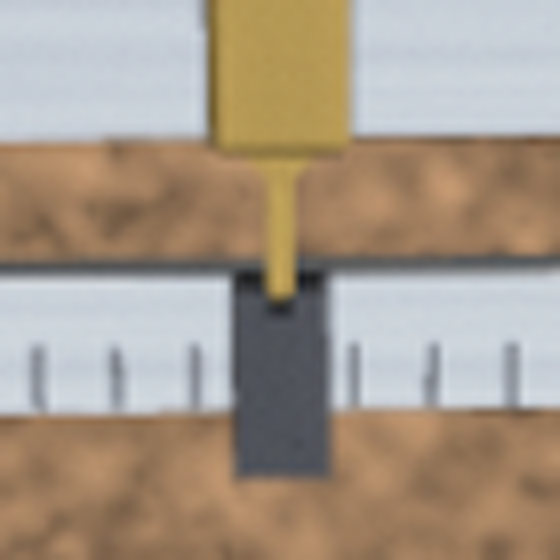

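Seen from straight above, the brass pointer (centre about 281) sits on the clip's centre line (234–329, centre about 281), so they agree to a few tenths of a millimetre. The hand is clear, so I'm handing in.

```bash
python3 -c "
from plant import *
print(sign_off())"
```

```text
the job is handed in; nothing more can be done
None
```

I set the jig with four light strokes on the thumbwheel, three full and one shorter. The fence moved about 51 mm towards the fixed stop, and its pointer now stands opposite the gauge clip's pointer.

- **Pointer check:** after lifting clear, the depth measurement put the two pointers 0.3 mm apart along the jig's y, with the fence pointer slightly to the +y side. The straight-down picture showed no offset, and the view just before lifting clear gave 0.1–0.3 mm. These checks differ by only a few tenths of a millimetre. I did not nudge it further, because another touch could have moved the fence by more than that.
- **Force on the wheel:** I aimed for about 4 N. Readings with the fingers on the wheel ran from 3.5 to 5.7 N, the highest at the start of the second stroke.
- **Hand and surroundings:** the closed fingers were guided onto the wheel only and finished about 147 mm above the table. I did not check the tools and rings again after the work. I handed the job in at about 8.5 s of the 51 s allowed.

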